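Put the electronics kit away

TASK

The lesson is over: take the two stacks of electronics modules apart one piece at a time from the top, never carrying a module with another on it and never tipping one over, and lay each module the right way up and flat on the floor of the recess of the tray cut to its shape. Battery holder, solar cell, loudspeaker, slide switch and push-button must each end in their own tray, released and at rest.

Things in the scene. Friction and masses are not known exactly. Their poses are not given: they have to be found in the camera images.
- battery_holder: Battery holder: largest module, white oblong plastic box, 96 (its x) x 62 (its y) x 22 mm high, with three black-and-copper round cells lying just below its flat rim. Starts on the table as the foot of one stack. About 140 g. Origin: centre of its underside; z up.
- solar_cell: Solar cell: white square plastic block 64 x 64 x 22 mm high with a flat black panel with thin metal lines on top. Starts on the table as the foot of the other stack. About 80 g. Origin: centre of its underside; z up.
- speaker: Loudspeaker: round grey disc, diameter 48 mm, 20 mm high, flat black face. Starts on top of the battery holder or of the solar cell, with the push-button on it. About 70 g. Origin: centre of its underside; z up.
- slide_switch: Slide switch: white oblong block 54 (its x) x 34 (its y) x 20 mm high, with a black slot and a 3 mm high grey slider nub on top. Starts on top of the other foot (battery holder or solar cell), nothing on it. About 45 g. Origin: centre of its underside; z up.
- push_button: Push-button: small white square block 30 x 30 x 20 mm high with a black round button (diameter 16, 4 mm high) on top. Starts on top of the loudspeaker. About 30 g. Origin: centre of its underside; z up.
- battery_tray: Grey tray with a black recess floor, for the battery holder: 92 (its x) x 126 (its y) mm outside, with an oblong recess 76 (x) x 110 (y) mm; the battery holder's long side lies along the tray's y axis. Origin: centre of its underside, on the table; z up. Fixed to the table. Rim top 11 mm and recess floor 3 mm above the table; rim about 8 mm wide.
- solar_tray: Grey tray with a black recess floor, for the solar cell: 94 x 94 mm outside, with a square recess 78 x 78 mm. Origin: centre of its underside, on the table; z up. Fixed to the table. Rim top 11 mm and recess floor 3 mm above the table; rim about 8 mm wide.
- speaker_tray: Grey tray with a black recess floor, for the loudspeaker: 78 x 78 mm outside, the only one with a round recess, diameter 62 mm. Origin: centre of its underside, on the table; z up. Fixed to the table. Rim top 11 mm and recess floor 3 mm above the table; rim about 8 mm wide.
- switch_tray: Grey tray with a black recess floor, for the slide switch: 64 (its x) x 84 (its y) mm outside, with an oblong recess 48 (x) x 68 (y) mm; the switch's long side lies along the tray's y axis. Origin: centre of its underside, on the table; z up. Fixed to the table. Rim top 11 mm and recess floor 3 mm above the table; rim about 8 mm wide.
- button_tray: Grey tray with a black recess floor, for the push-button: smallest, 60 x 60 mm outside, with a square recess 44 x 44 mm. Origin: centre of its underside, on the table; z up. Fixed to the table. Rim top 11 mm and recess floor 3 mm above the table; rim about 8 mm wide.

How it is judged:
At the end, for the whole second after the job is handed in: Each of the five modules lies in the recess of its own tray: centre within 12 mm of the tray's centre in plan, underside less than 7 mm above the tray's underside (the recess floor is at 3 mm), upright within 0.08 rad, slower than 0.02 m/s (horizontal distance between battery_holder and battery_tray below 0.012 m and z of battery_holder in the frame of battery_tray between 0 and 0.007 m and angle between each of battery_holder, solar_cell, speaker, slide_switch, push_button's own z axis and vertical below 0.08 rad and linear speed of each of battery_holder, solar_cell, speaker, slide_switch, push_button below 0.02 m/s and horizontal distance between solar_cell and solar_tray below 0.012 m and z of solar_cell in the frame of solar_tray between 0 and 0.007 m and horizontal distance between speaker and speaker_tray below 0.012 m and z of speaker in the frame of speaker_tray between 0 and 0.007 m and horizontal distance between slide_switch and switch_tray below 0.012 m and z of slide_switch in the frame of switch_tray between 0 and 0.007 m and horizontal distance between push_button and button_tray below 0.012 m and z of push_button in the frame of button_tray between 0 and 0.007 m); the robot touches nothing.
It fails at once if a module was moved away while another one still rested on it ((distance of battery_holder from where it was at the start of the episode above 0.06 m and contact force between battery_holder and speaker above 0.05 N) or (distance of battery_holder from where it was at the start of the episode above 0.06 m and contact force between battery_holder and slide_switch above 0.05 N) or (distance of solar_cell from where it was at the start of the episode above 0.06 m and contact force between solar_cell and speaker above 0.05 N) or (distance of solar_cell from where it was at the start of the episode above 0.06 m and contact force between solar_cell and slide_switch above 0.05 N) or (distance of speaker from where it was at the start of the episode above 0.06 m and contact force between speaker and push_button above 0.05 N)).
It fails at once if a module was tipped over (angle between any of battery_holder, solar_cell, speaker, slide_switch, push_button's own z axis and vertical above 0.9 rad).
It also fails if it takes over 138 s, if anything falls off the work surface, if the arm or the gripper's body presses on something with over 40 N, if the wrist force passes 120 N, or if a joint passes its speed limit or range.

ROBOT

A 6-joint arm with a two-finger parallel gripper is mounted at the origin on the work surface. World frame = base frame: x ahead of the robot, y to its left, z up, the work surface at z = 0. Lengths are in m, angles in rad, forces in N, time in s.
With the tool pointing down it reaches from about 0.325 to 0.9 m from the base axis. Payload 3.5 kg.
Tool frame: the origin (TCP) lies midway between the tips of the shut fingers; the grasp point (between the pads) lies 19 mm behind it; z points along the fingers, y is the line along which they close (so a half turn about z gives the same grasp; the last joint's range is limited). The gripper opens to 85 mm and grips with 20 to 120 N. Pads are 22 mm wide; open, the fingers measure 114 mm over their backs; the gripper's body (76 mm by 85 mm) begins 54 mm behind the grasp point. The pads swing forward as they close: fully open they stand 13 mm farther back than shut.
Start: joints at [-1.387, 0.276, -0.026, 1.268, 0, 1.467], TCP at [0.177, -0.599, 0.231] pointing down, gripper open.
Joint ranges: [-3.12, 3.12], [-0.85, 1.88], [-1.08, 1.24], [-1.95, 2.15], [-1.57, 1.53], [-3.14, 3.14]. Speed limits (rad/s): [2.57, 2.57, 3.14, 3.14, 3.14, 3.14].

INTERFACE

Orientations are given as a unit quaternion [w, x, y, z].
In Python, from plant import ctrl gives the robot as it stands. The module is installed in compiled form; this text tells all that it offers.
- The arm moves only by the shell command python3 -m jog 'ROWS'. ROWS is JSON, a list that holds one entry, the list of rows, each a list of 7 numbers: the finger opening in m, from 0 to 0.0854, then the shift along the tool's x, y, z in m, then the turn, a rotation vector about the tool's x, y, z in units of 6 degrees (1.0 is 6 degrees). A call has 1 to 8 rows; each row is the pose to reach, as a shift and turn from the pose commanded when the call began, along the tool's axes at that moment; what a row does not reach only later rows make up. A row lasts 1/10 s, in which the tool goes at most 50 mm and 8.59 degrees, less where a joint would pass 70% of its speed; a pose out of reach is approached as far as the arm can. A call with a gripper value outside its range is refused whole. The fingers move at their own pace and stop on an object; the grip force is fixed at half the most. Time passes only in rows, so rows that repeat a pose let the fingers close. It gives the time, the measured TCP pose, the force, the opening and the grip force at its end, in the units of the state.
- ctrl.get_state(): the state, without advancing time (a new reading comes with each control period).
- ctrl.capture(name): name is "side" or "top" or "wrist"; returns (picture, depth): 480x640x3 uint8, red, green, blue; 480x640 float32, m along the optical axis (not along the pixel's ray), 0 where there is no reading.
- ctrl.calibration(name): a dict with "vertical_fov" (degrees; the focal length in pixels is half the picture's height over the tangent of half this angle, whatever the lens; pixels are square), "cx", "cy" (the principal point, pixels), "distortion" ([k1, k2, p1, p2, k3] as OpenCV has them; the pictures are not rectified), "rvec" (rotation vector, rad) and "tvec" (3), from world to camera coordinates, as OpenCV has them. Camera axes: x right, y down, z forward; pixel columns grow to the right and rows downward; lengths in m; the calibration is good to about 2 mm. A picture is of the moment at which its call begins: read the wrist's pose just before it. calibration takes no time and is no camera call; for the wrist camera it gives the pose at the moment of the call.
- ctrl.hand_in(): hands the job in; it is judged then, once.
The state is a dict: "time_s": time; "q": joint angles; "qvel": joint speeds; "tau": joint torques, N m; "tool_pos": TCP position; "orientation": TCP orientation; "contact_force": force on the tool from outside, world axes, zero at the start; "ft_torque": the same for the moment, N m; "width": finger opening in m; "grasp_force": force on a finger pad.
Only numpy, scipy, OpenCV 4.12 (cv2) and the standard library are available. Lean on these libraries where they do the work, as an engineer would, in place of code of your own. Each camera call takes 0.05 s, during which the arm holds its last target. There are 200 camera calls.

## Working session

There is one attempt and no reset: what is moved stays moved. The work goes in short steps, Python scripts to look and compute and a shell command to move; the robot and the scene stay as the last step left them, time stands still between calls to the robot, and variables do not carry over. Pictures are saved under pics/ and viewed, at most 18 in all, crops included, and the job is handed in when it is done.

```bash
mkdir -p pics; cat > h.py <<'E'
import numpy as np, cv2
from plant import ctrl
from scipy.spatial.transform import Rotation as R
def cal(n):
    c=ctrl.calibration(n); f=240/np.tan(np.radians(c["vertical_fov"])/2)
    K=np.array([[f,0,c["cx"]],[0,f,c["cy"]],[0,0,1]]); return K,np.array(c["distortion"],float),R.from_rotvec(np.ravel(c["rvec"])).as_matrix(),np.ravel(c["tvec"])
def rays(n,px,c=None):
    K,d,Rm,t=c or cal(n); u=cv2.undistortPoints(np.array(px,float).reshape(-1,1,2),K,d).reshape(-1,2)
    return -Rm.T@t, np.c_[u,np.ones(len(u))]@Rm
def onplane(n,px,z,c=None):
    o,r=rays(n,px,c); return o+r*((z-o[2])/r[:,2])[:,None]
def pts(n,px,dep,c=None):
    o,r=rays(n,px,c); return o+r*np.ravel(dep)[:,None]
def snap(n,name):
    c=cal(n); p,d=ctrl.capture(n); cv2.imwrite(f"pics/{name}.png",p[:,:,::-1]); np.save(f"pics/{name}.npy",d); return p,d,c
E
python3 - <<'E'
from h import *
for n in("top","side"):
    p,d,c=snap(n,n+"0"); print(n,c[0][0,0],-c[2].T@c[3],c[2][2],(d>0).mean())
s=ctrl.get_state(); print({k:np.round(v,3) for k,v in s.items()})
E
```

```text
top 618.4962483980464 [0.3036852  0.0022211  1.67772886] [ 0.16633498 -0.00281728 -0.98606528] 0.996044921875
side 618.4332749561092 [ 0.52756264 -1.09589103  0.74259911] [ 0.03231449  0.84450397 -0.53457348] 0.9959505208333334
{'time_s': np.float64(0.1), 'q': array([-1.387,  0.277, -0.028,  1.268,  0.   ,  1.467]), 'qvel': array([-0.   , -0.003,  0.004,  0.001,  0.001, -0.   ]), 'tau': array([ 0.0000e+00, -4.4671e+01,  2.9613e+01,  8.0000e-03, -0.0000e+00,
       -0.0000e+00]), 'tool_pos': array([ 0.177, -0.599,  0.23 ]), 'orientation': array([-0.001,  0.99 ,  0.143, -0.   ]), 'contact_force': array([0.533, 0.364, 0.342]), 'ft_torque': array([ 0.002, -0.005, -0.017]), 'grasp_force': np.float64(0.0), 'width': np.float64(0.085)}
```

View pics/top0.png

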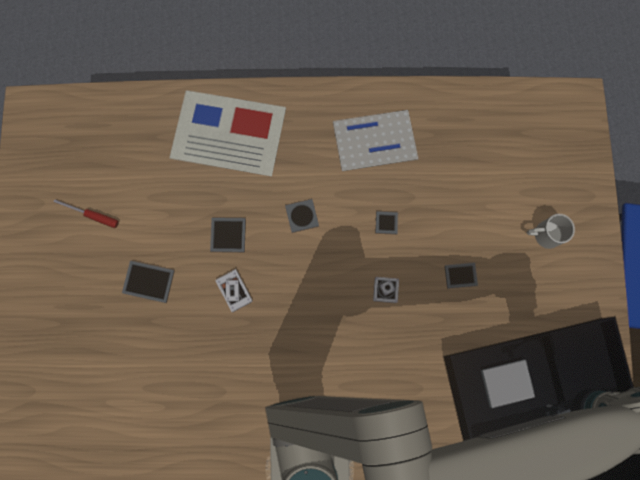

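View pics/side0.png

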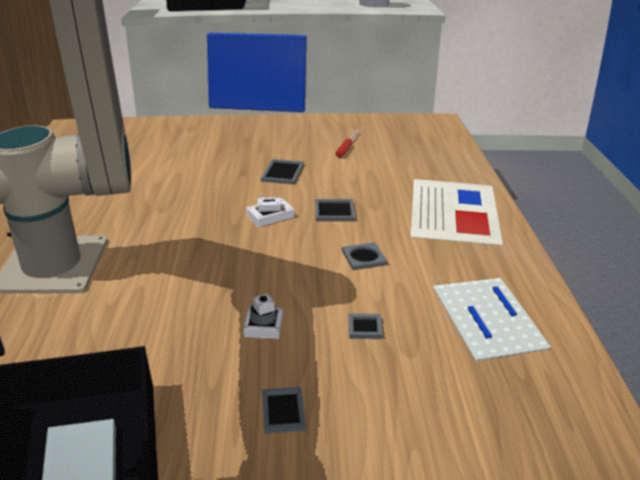

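The top view shows the battery tray (149,281), solar tray (228,235), speaker tray (302,215), button tray (387,222) and switch tray (461,275). The battery holder with the switch on it is at (234,290). The solar cell with speaker and button is at (387,289). The side view agrees with this.

```bash
cat > m.py <<'E'
from h import *
p=cv2.imread("pics/top0.png"); c=cal("top")
hsv=cv2.cvtColor(p,cv2.COLOR_BGR2HSV)
def rect(cx,cy,z,mask,r=34,pr=None):
    m=np.zeros_like(mask); m[cy-r:cy+r,cx-r:cx+r]=mask[cy-r:cy+r,cx-r:cx+r]
    m=cv2.morphologyEx(m,cv2.MORPH_OPEN,np.ones((2,2),np.uint8))
    cs,_=cv2.findContours(m,cv2.RETR_EXTERNAL,cv2.CHAIN_APPROX_NONE)
    k=max((k for k in cs),key=cv2.contourArea).reshape(-1,2)
    w=onplane("top",k,z,c)[:,:2]; (x,y),(a,b),th=cv2.minAreaRect((w*1000).astype(np.float32))
    return np.round([x,y,a+2.6,b+2.6,th],1)
low=((hsv[:,:,1]<75)).astype(np.uint8)*255
cv2.imwrite("pics/low.png",low)
for n,x,y,z in [("battT",149,281,.011),("solT",228,235,.011),("spkT",302,215,.011),("btnT",387,222,.011),("swT",461,275,.011),("batt",234,290,.022),("solar",387,289,.022)]:
    print(n,rect(x,y,z,low))
blk=((hsv[:,:,2]<48)).astype(np.uint8)*255
for n,x,y,z in [("battT",149,281,.003),("solT",228,235,.003),("spkT",302,215,.003),("btnT",387,222,.003),("swT",461,275,.003)]:
    print(n,"recess",rect(x,y,z,blk,30))
E
python3 m.py; python3 - <<'E'
import cv2
p=cv2.imread("pics/top0.png"); l=cv2.imread("pics/low.png")
a=[cv2.resize(p[255:325,x:x+90],None,fx=4.4,fy=4.4,interpolation=cv2.INTER_CUBIC) for x in (190,342)]
import numpy as np
cv2.imwrite("pics/c1.png",np.vstack([np.hstack(a),cv2.resize(l[190:325,110:510],(792,267))])[:600])
E
```

```text
battT [500.1 430.1 132.   98.4  76.8]
solT [626.5 211.3  99.3 100.6  89. ]
spkT [677.4   6.6  85.   82.8  12.6]
btnT [ 654.5 -227.2   65.4   67.3   85.8]
swT [ 504.2 -426.3   70.4   90.7    3.9]
batt [471.3 193.  106.   70.3  27.5]
solar [ 467.4 -217.    72.9   72.5   83.8]
battT recess [500.3 432.5 107.4  74.1  76.9]
solT recess [627.9 212.   76.2  72.9  89.1]
spkT recess [678.3   6.9  55.3  56.5  89.1]
btnT recess [ 655.3 -228.5   38.9   39.9   87.9]
swT recess [ 504.9 -429.1   49.3   68.9    3.7]
```

View pics/c1.png

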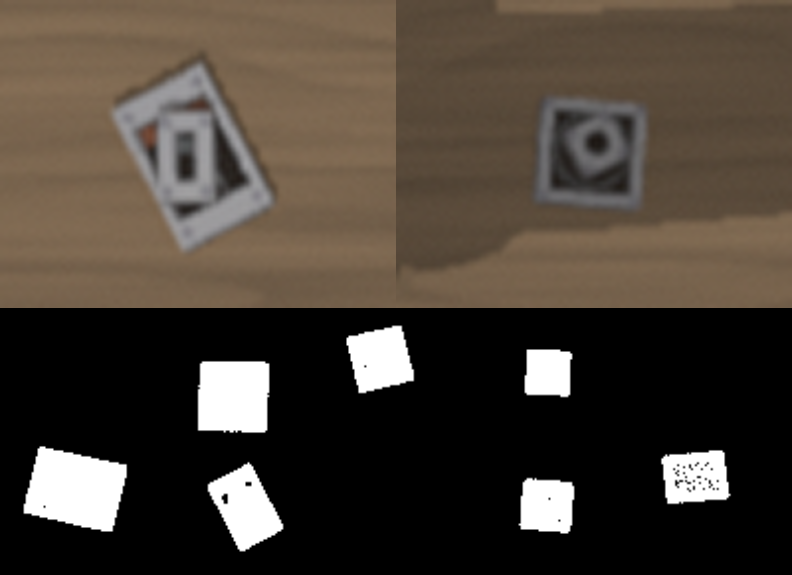

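The crop shows the switch on the battery holder with its long side along image vertical. The button is roughly 45° to the speaker/solar cell, slightly up and right of the foot's centre. The mask outlines are clean.

```bash
cat >> h.py <<'E'
def go(x,y,z,cl,pos=None):
    """print shift (m) and turn (6deg units) in tool axes to reach TCP x,y,z (m), closing line at world angle cl deg"""
    s=ctrl.get_state(); w=s["orientation"]; Rt=R.from_quat([w[1],w[2],w[3],w[0]])
    best=None
    for k in (0,180):
        yaw=np.radians(cl+90+k); q6=s["q"][0]*0+np.arctan2(y,x)-yaw+np.pi; q6=(q6+np.pi)%(2*np.pi)-np.pi
        T=R.from_euler("z",yaw)*R.from_euler("x",np.pi)
        d=(Rt.inv()*T).as_rotvec()
        if abs(q6)<2.9 and (best is None or abs(q6-s["q"][5])<best[0]): best=(abs(q6-s["q"][5]),d,q6)
    sh=Rt.inv().apply(np.array([x,y,z])-s["tool_pos"])
    print("shift",np.round(sh,4),"turn",np.round(np.degrees(best[1])/6,2),"q6",round(best[2],2),"t",round(float(s["time_s"]),2))
E
python3 - <<'E'
from h import *
s=ctrl.get_state(); c=cal("wrist"); w=s["orientation"]; Rt=R.from_quat([w[1],w[2],w[3],w[0]])
print("cam in tool",Rt.inv().apply(-c[2].T@c[3]-s["tool_pos"]), Rt.inv().apply(c[2][2]), c[0][0,0],c[0][:2,2])
go(.44,-.217,.26,-90); go(.5,-.217,.26,0)
E
```

```text
cam in tool [ 0.06942211 -0.00106656 -0.14151565] [-2.71941722e-01  5.89920539e-04  9.62313541e-01] 366.7175824562333 [327.80509328 240.76302747]
shift [ 0.3606 -0.2917 -0.0291] turn [-0.02  0.    2.74] q6 2.68 t 0.1
shift [ 0.4181 -0.2748 -0.0291] turn [-2.000e-02 -1.000e-02 -1.226e+01] q6 1.16 t 0.1
```

```bash
python3 -m jog '[[[0.085,0.045,-0.035,-0.004,0,0,0],[0.085,0.09,-0.07,-0.008,0,0,0],[0.085,0.13,-0.105,-0.012,0,0,0],[0.085,0.17,-0.14,-0.016,0,0,0],[0.085,0.21,-0.175,-0.02,0,0,0],[0.085,0.25,-0.21,-0.024,0,0,0],[0.085,0.29,-0.24,-0.028,0,0,0],[0.085,0.29,-0.24,-0.028,0,0,0]]]'; python3 -m jog '[[[0.085,0.04,-0.03,0,0,0,0],[0.085,0.07,-0.05,0,0,0,0],[0.085,0.07,-0.05,0,0,0,0],[0.085,0.07,-0.05,0,0,0,0]]]'
python3 - <<'E'
from h import *
print(ctrl.get_state()["tool_pos"]); snap("wrist","w1")
E
```

```text
time_s: 0.9
tool_pos: [0.388, -0.2841, 0.2593]
orientation: [-0.001, 0.99, 0.144, 0.0]
contact_force: [0.9, -0.3, -0.5]
width: 0.0851
grasp_force: 0.0
time_s: 1.3
tool_pos: [0.4401, -0.2187, 0.2589]
orientation: [-0.0, 0.99, 0.144, -0.0]
contact_force: [0.3, -0.7, -0.1]
width: 0.0848
grasp_force: 0.0
[ 0.44008692 -0.2186679   0.2589007 ]
```

View pics/w1.png

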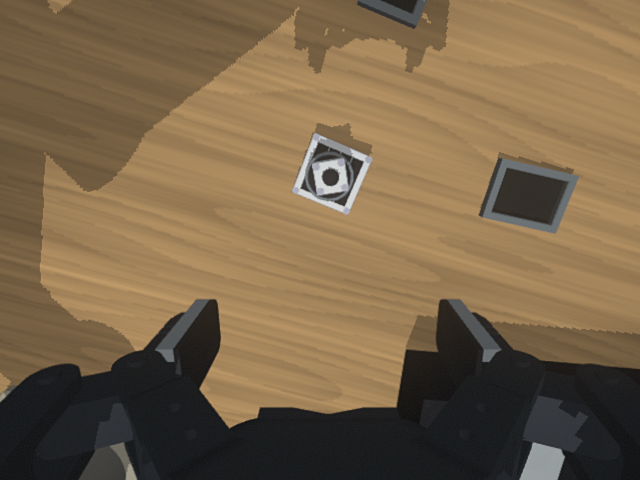

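The wrist view shows the solar stack at (332,175), with the square button at (331,178) on the speaker, and the switch tray at (525,195). I'll segment the layers by depth.

```bash
cat >> h.py <<'E'
def layers(name,c,ctr,rad,zs,n="wrist"):
    d=np.load(f"pics/{name}.npy"); v,u=np.mgrid[0:480,0:640]
    P=pts(n,np.c_[u.ravel(),v.ravel()],d,c).reshape(480,640,3)
    near=(np.hypot(P[...,0]-ctr[0],P[...,1]-ctr[1])<rad)&(d>0)
    for lo,hi in zs:
        m=((near&(P[...,2]>lo)&(P[...,2]<hi))*255).astype(np.uint8); m=cv2.morphologyEx(m,cv2.MORPH_OPEN,np.ones((3,3),np.uint8))
        cs,_=cv2.findContours(m,cv2.RETR_EXTERNAL,cv2.CHAIN_APPROX_NONE)
        if not cs: print(lo,hi,"none"); continue
        k=max(cs,key=cv2.contourArea); mm=np.zeros_like(m); cv2.drawContours(mm,[k],-1,255,-1)
        z=np.median(P[(mm>0)&(m>0)][:,2]); w=onplane(n,k.reshape(-1,2),z,c)[:,:2]*1000
        (x,y),(a,b),th=cv2.minAreaRect(w.astype(np.float32)); print(lo,hi,"z %.1f"%(z*1000),"c",np.round([x,y],1),"size",np.round([a,b],1),"ang",round(th,1))
E
python3 - <<'E'
from h import *
s=ctrl.get_state(); p,d,c=snap("wrist","w2")
layers("w2",c,(.467,-.217),.06,[(.052,.08),(.032,.052),(.012,.03),(.003,.08)])
layers("w2",c,(.504,-.427),.07,[(.006,.02)]); layers("w2",c,(.655,-.228),.05,[(.006,.02)])
hs=cv2.cvtColor(p,cv2.COLOR_RGB2HSV); m=((hs[...,1]<60)&(hs[...,2]>150)).astype(np.uint8)*255
q=m[160:197,310:352]; cs,_=cv2.findContours(m[155:202,305:357],cv2.RETR_CCOMP,cv2.CHAIN_APPROX_NONE)
for k in cs:
    if cv2.contourArea(k)>150: w=onplane("wrist",k.reshape(-1,2)+[305,155],.062,c)[:,:2]*1000; print(cv2.minAreaRect(w.astype(np.float32)))
E
```

```text
0.052 0.08 z 61.2 c [ 473.6 -209.7] size [30.4 29.8] ang 25.6
0.032 0.052 z 41.0 c [ 474.9 -197.6] size [22.9 46.9] ang 72.7
0.012 0.03 z 21.0 c [ 471.9 -211.7] size [63.7 63.7] ang 84.1
0.003 0.08 z 22.7 c [ 472.  -211.7] size [63.4 63.4] ang 84.1
0.006 0.02 z 10.0 c [ 508.  -420.9] size [63.7 86.3] ang 3.9
0.006 0.02 z 9.9 c [ 629.8 -223.3] size [19.6 62.3] ang 16.2
((473.28179931640625, -209.9593505859375), (29.639633178710938, 29.401569366455078), 25.263748168945312)
((473.6033020019531, -210.00294494628906), (17.159400939941406, 17.325603485107422), 72.78229522705078)
```

```bash
python3 - <<'E'
from h import *
for n in("side","top"):
    c=cal(n); print(n)
    for nm,ctr,r,zs in [("sol",(.47,-.214),.06,[(.054,.08),(.012,.029)]),("swT",(.506,-.424),.07,[(.006,.02)]),("btnT",(.655,-.226),.055,[(.006,.02)]),("spkT",(.677,.007),.07,[(.006,.02)]),("solT",(.627,.211),.08,[(.006,.02)]),("batT",(.5,.43),.09,[(.006,.02)]),("bat",(.471,.193),.07,[(.034,.06),(.015,.03)])]:
        print(nm,end=" "); layers(n+"0",c,ctr,r,zs,n)
E
```

```text
side
sol 0.054 0.08 z 61.8 c [ 475.  -216.7] size [32.5 40.1] ang 25.2
0.012 0.029 z 22.6 c [ 473.  -220.1] size [72.8 65.6] ang 84.5
swT 0.006 0.02 z 11.1 c [ 509.1 -424.4] size [64.9 89.6] ang 3.9
btnT 0.006 0.02 z 11.5 c [ 659.  -225.3] size [65.9 61.2] ang 87.7
spkT 0.006 0.02 z 10.3 c [680.9   8.1] size [81.3 84.5] ang 12.0
solT 0.006 0.02 z 10.2 c [615.5 211.3] size [99.2 61.8] ang 87.7
batT 0.006 0.02 z 10.3 c [465.9 443.3] size [123.4  11.7] ang 77.5
bat 0.034 0.06 z 41.1 c [473.3 191.4] size [50.2 44.9] ang 0.6
0.015 0.03 z 21.2 c [476.5 192.6] size [98.9 71.5] ang 26.5
top
sol 0.054 0.08 z 64.2 c [ 470.2 -212.7] size [29.3 29.8] ang 25.3
0.012 0.029 z 21.9 c [ 480.2 -238.5] size [19.  35.1] ang 87.8
swT 0.006 0.02 z 11.3 c [ 483.9 -397.1] size [40.7 21.5] ang 53.6
btnT 0.006 0.02 z 11.9 c [ 664.1 -251.2] size [ 5.6 25.6] ang 87.7
spkT 0.006 0.02 z 11.5 c [663.2 -24.6] size [22.  33.8] ang 89.1
solT 0.006 0.02 z 12.2 c [594.5 249.2] size [25.3 22.2] ang 89.1
batT 0.006 0.02 z 13.0 c [470.6 480.2] size [30.   7.9] ang 75.7
bat 0.034 0.06 z 43.0 c [471.2 196.9] size [51.2 32.1] ang 0.1
0.015 0.03 z 21.3 c [448.5 169.6] size [30.9 49.9] ang 79.7
```

```bash
python3 -c "
from h import *
go(.4735,-.2098,.10,-64.5)"
```

```text
shift [0.0356 0.     0.1589] turn [-0.    0.01 -1.52] q6 2.28 t 1.4
```

```bash
python3 -m jog '[[[0.085,0.0356,0,0.04,0,0,-1.5],[0.085,0.0356,0,0.08,0,0,-1.5],[0.085,0.0356,0,0.12,0,0,-1.5],[0.085,0.0356,0,0.159,0,0,-1.5],[0.085,0.0356,0,0.159,0,0,-1.5],[0.085,0.0356,0,0.18,0,0,-1.5],[0.085,0.0356,0,0.2085,0,0,-1.5],[0.085,0.0356,0,0.2085,0,0,-1.5]]]'; python3 -m jog '[[[0.06,0,0,0,0,0,0],[0.05,0,0,0,0,0,0],[0.04,0,0,0,0,0,0],[0.035,0,0,0,0,0,0],[0.02,0,0,0,0,0,0],[0.02,0,0,0,0,0,0],[0.02,0,0,0,0,0,0],[0.02,0,0,0,0,0,0]]]'
python3 -c "
from h import *
snap('wrist','w3')"
```

```text
time_s: 2.2
tool_pos: [0.4721, -0.2093, 0.0496]
orientation: [-0.002, 0.976, 0.219, -0.002]
contact_force: [-1.1, 0.4, -0.7]
width: 0.0849
grasp_force: 0.0
time_s: 3.0
tool_pos: [0.4752, -0.2099, 0.0522]
orientation: [0.001, 0.975, 0.22, 0.001]
contact_force: [-1.5, 0.2, 5.5]
width: 0.0281
grasp_force: 59.8
```

View pics/w3.png

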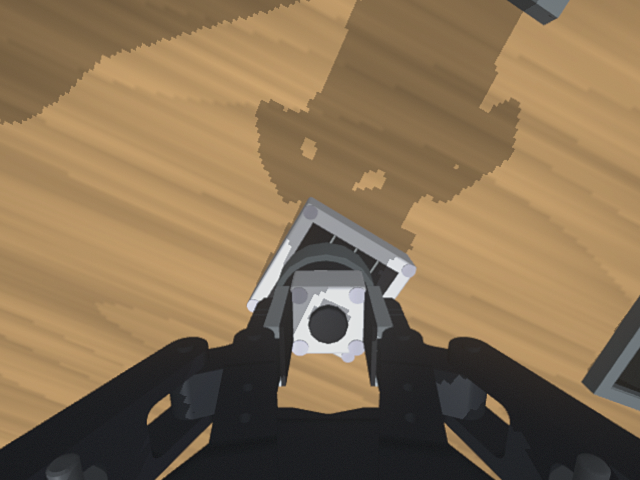

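The wrist image shows the button clamped between the pads at (328,322), with the speaker and solar cell still below it. I'll lift it and look at the button tray on the way.

```bash
python3 -m jog '[[[0.02,0,0,-0.02,0,0,0],[0.02,0,0,-0.05,0,0,0],[0.02,0,0,-0.09,0,0,0],[0.02,0,0,-0.13,0,0,0],[0.02,0,0,-0.13,0,0,0]]]'; python3 -c "
from h import *
go(.61,-.224,.18,-94.2)
p,d,c=snap('wrist','w4')
layers('w4',c,(.472,-.212),.06,[(.052,.08),(.034,.052),(.012,.03)]); layers('w4',c,(.659,-.223),.06,[(.006,.02)])
"
```

```text
time_s: 3.55
tool_pos: [0.4782, -0.2117, 0.1873]
orientation: [0.004, 0.975, 0.22, 0.004]
contact_force: [1.5, 0.5, -0.3]
width: 0.0278
grasp_force: 59.3
shift [0.1136 0.0677 0.0087] turn [ 0.08 -0.09  4.94] q6 2.86 t 3.55
0.052 0.08 none
0.034 0.052 z 41.1 c [ 472.1 -208.8] size [47.6 46.4] ang 25.1
0.012 0.03 z 21.0 c [ 472.2 -211.6] size [64.2 64.9] ang 84.1
0.006 0.02 z 9.8 c [ 657.9 -221.9] size [60.1 61.4] ang 86.3
```

```bash
python3 -c "
from h import *
go(.6579,-.2219,.10,-93.7)"
```

```text
shift [0.1585 0.0874 0.0856] turn [ 0.05 -0.05  4.86] q6 2.88 t 3.6
```

```bash
python3 -m jog '[[[0.02,0.04,0.022,0,0,0,1.2],[0.02,0.08,0.044,0,0,0,2.4],[0.02,0.12,0.066,0.02,0,0,3.6],[0.02,0.1585,0.0874,0.05,0,0,4.86],[0.02,0.1585,0.0874,0.07,0,0,4.86],[0.02,0.1585,0.0874,0.07,0,0,4.86],[0.02,0.1585,0.0874,0.07,0,0,4.86]]]'; python3 -c "
from h import *
p,d,c=snap('wrist','w5');layers('w5',c,(.658,-.222),.06,[(.006,.02)])
go(.6579,-.2219,.016,-93.7)"
```

```text
time_s: 4.3
tool_pos: [0.653, -0.2195, 0.1088]
orientation: [-0.001, 0.999, -0.032, -0.002]
contact_force: [0.1, -0.3, 0.1]
width: 0.0281
grasp_force: 59.3
0.006 0.02 z 9.8 c [ 659.1 -221.1] size [60.  59.5] ang 86.2
shift [0.0043 0.0016 0.0946] turn [-0.    0.01 -0.  ] q6 2.88 t 4.35
```

View pics/w5.png

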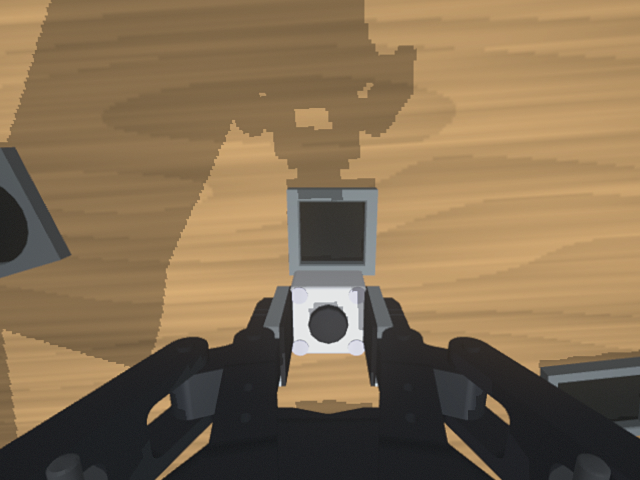

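The button is centred between the pads and square to the tray at (332,231), so I lower it.

```bash
python3 -m jog '[[[0.02,0.007,0.0018,0.02,0,0,0],[0.02,0.007,0.0018,0.05,0,0,0],[0.02,0.007,0.0018,0.075,0,0,0],[0.02,0.007,0.0018,0.085,0,0,0],[0.02,0.007,0.0018,0.093,0,0,0],[0.02,0.007,0.0018,0.093,0,0,0],[0.02,0.007,0.0018,0.093,0,0,0]]]'; python3 -m jog '[[[0.04,0,0,0,0,0,0],[0.05,0,0,0,0,0,0],[0.06,0,0,0,0,0,0],[0.06,0,0,-0.01,0,0,0],[0.085,0,0,-0.04,0,0,0],[0.085,0,0,-0.08,0,0,0],[0.085,0,0,-0.13,0,0,0],[0.085,0,0,-0.16,0,0,0]]]'; python3 -c "
from h import *
p,d,c=snap('wrist','w6');layers('w6',c,(.658,-.222),.06,[(.006,.014),(.017,.023),(.023,.04)])
go(.4721,-.2088,.08,-6.2);go(.4721,-.2088,.08,-40);go(.4721,-.2088,.08,-90)"
```

```text
time_s: 5.05
tool_pos: [0.6627, -0.223, 0.0191]
orientation: [0.0, 0.999, -0.033, 0.001]
contact_force: [1.2, 0.3, -0.4]
width: 0.028
grasp_force: 59.3
time_s: 5.85
tool_pos: [0.6635, -0.2232, 0.1833]
orientation: [0.001, 0.999, -0.033, 0.003]
contact_force: [0.4, -0.2, -0.3]
width: 0.0849
grasp_force: 0.0
0.006 0.014 z 9.7 c [ 659.3 -221.2] size [60.  59.6] ang 86.2
0.017 0.023 z 21.7 c [ 661.7 -221.4] size [29.8 29.6] ang 86.2
0.023 0.04 z 25.7 c [ 661.5 -221.3] size [14.3 14.6] ang 86.2
shift [-0.1959 -0.0035  0.1062] turn [  0.13  -0.07 -14.59] q6 1.26 t 5.9
shift [-0.1959 -0.0035  0.1062] turn [ 0.1  -0.1  -8.95] q6 1.85 t 5.9
shift [-0.1959 -0.0035  0.1062] turn [ 0.05 -0.13 -0.62] q6 2.73 t 5.9
```

Button placed, 2 mm off centre. Next is the speaker, using a diagonal closing line to keep joint 6 in range.

```bash
python3 -m jog '[[[0.085,-0.03,0,0,0,0,-1.3],[0.085,-0.06,0,0,0,0,-2.6],[0.085,-0.09,-0.002,0.01,0,0,-3.9],[0.085,-0.12,-0.003,0.03,0,0,-5.2],[0.085,-0.15,-0.0035,0.05,0,0,-6.5],[0.085,-0.18,-0.0035,0.07,0,0,-7.8],[0.085,-0.196,-0.0035,0.085,0,0,-9],[0.085,-0.196,-0.0035,0.085,0,0,-9]]]';python3 -m jog '[[[0.085,0,0,0,0,0,0],[0.085,0,0,0,0,0,0]]]'; python3 -c "
from h import *
go(.4721,-.2088,.030,-40)"
```

```text
time_s: 6.7
tool_pos: [0.462, -0.2043, 0.0908]
orientation: [-0.003, 0.906, 0.424, -0.002]
contact_force: [-0.1, 0.1, 0.8]
width: 0.085
grasp_force: 0.0
time_s: 6.9
tool_pos: [0.4688, -0.2074, 0.0945]
orientation: [0.002, 0.906, 0.424, 0.001]
contact_force: [0.4, -0.2, -0.2]
width: 0.0849
grasp_force: 0.0
shift [0.001  0.0032 0.0645] turn [ 0.04 -0.01  0.03] q6 1.85 t 6.9
```

```bash
python3 -m jog '[[[0.085,0.001,0.002,0.02,0,0,0],[0.085,0.001,0.002,0.04,0,0,0],[0.085,0.001,0.002,0.055,0,0,0],[0.085,0.001,0.002,0.064,0,0,0],[0.085,0.001,0.002,0.064,0,0,0],[0.085,0.001,0.002,0.064,0,0,0],[0.085,0.001,0.002,0.064,0,0,0]]]';python3 -m jog '[[[0.07,0,0,0,0,0,0],[0.06,0,0,0,0,0,0],[0.055,0,0,0,0,0,0],[0.05,0,0,0,0,0,0],[0.04,0,0,0,0,0,0],[0.04,0,0,0,0,0,0],[0.04,0,0,0,0,0,0],[0.04,0,0,0,0,0,0]]]'; python3 -c "
from h import *
p,d,c=snap('wrist','w7')"
```

```text
time_s: 7.6
tool_pos: [0.4698, -0.2074, 0.0299]
orientation: [0.001, 0.905, 0.425, 0.001]
contact_force: [0.4, -0.2, -0.6]
width: 0.0848
grasp_force: 0.0
time_s: 8.4
tool_pos: [0.469, -0.2071, 0.0297]
orientation: [0.0, 0.905, 0.425, 0.0]
contact_force: [-1.0, 0.3, 5.8]
width: 0.0454
grasp_force: 60.4
```

View pics/w7.png

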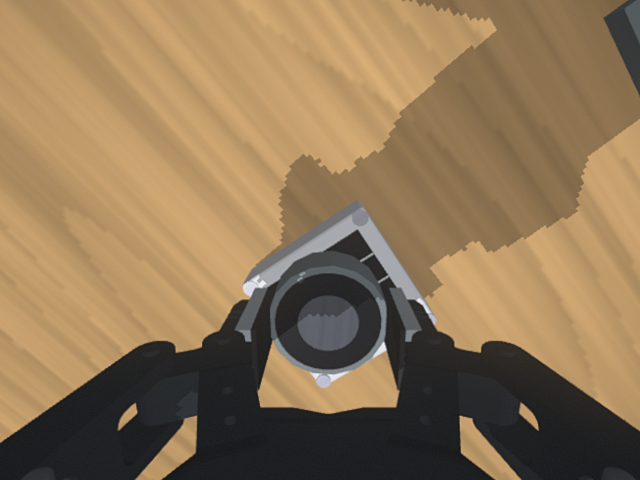

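The speaker disc is held centrally at (328,322). I lift it and fly toward the speaker tray.

```bash
python3 -m jog '[[[0.04,0,0,-0.01,0,0,0],[0.04,0,0,-0.03,0,0,0],[0.04,0,0,-0.06,0,0,0],[0.04,0,0,-0.09,0,0,0],[0.04,0,0,-0.12,0,0,0],[0.04,0,0,-0.12,0,0,0],[0.04,0,0,-0.12,0,0,0]]]'; python3 -c "
from h import *
go(.64,.0,.15,-40)
p,d,c=snap('wrist','w8')
layers('w8',c,(.472,-.212),.06,[(.03,.06),(.012,.03)]); layers('w8',c,(.679,.01),.07,[(.006,.02)])"
```

```text
time_s: 9.15
tool_pos: [0.469, -0.207, 0.1497]
orientation: [0.001, 0.905, 0.425, 0.001]
contact_force: [-0.3, 0.6, -1.5]
width: 0.0454
grasp_force: 61.4
shift [ 2.685e-01 -8.000e-04 -2.000e-04] turn [ 0.02 -0.    0.05] q6 2.27 t 9.15
0.03 0.06 none
0.012 0.03 z 21.3 c [ 471.6 -211.1] size [65. 64.] ang 84.0
0.006 0.02 none
```

```bash
python3 -m jog '[[[0.04,0.04,0,0,0,0,0],[0.04,0.085,0,0,0,0,0],[0.04,0.13,0,0,0,0,0],[0.04,0.175,0,0,0,0,0],[0.04,0.22,0,0,0,0,0],[0.04,0.25,0,0,0,0,0],[0.04,0.265,0,0,0,0,0],[0.04,0.265,0,0,0,0,0]]]';python3 -m jog '[[[0.04,0,0,0,0,0,0],[0.04,0,0,0,0,0,0]]]'; python3 -c "
from h import *
p,d,c=snap('wrist','w9')
layers('w9',c,(.679,.01),.07,[(.006,.02)])
go(.68,.01,.05,-40)"
```

```text
time_s: 10.0
tool_pos: [0.6376, -0.0016, 0.1469]
orientation: [-0.001, 0.905, 0.426, -0.001]
contact_force: [-1.1, -0.3, -0.9]
width: 0.0455
grasp_force: 61.4
time_s: 10.2
tool_pos: [0.6365, -0.0041, 0.1482]
orientation: [-0.0, 0.906, 0.424, -0.001]
contact_force: [-0.0, -0.5, 0.8]
width: 0.0452
grasp_force: 61.4
0.006 0.02 z 9.9 c [681.3  12.9] size [77.9 77.9] ang 12.9
shift [0.0387 0.0242 0.0984] turn [-0.01  0.01  0.03] q6 2.28 t 10.25
```

```bash
python3 -m jog '[[[0.04,0.02,0.012,0,0,0,0],[0.04,0.041,0.0233,0.02,0,0,0],[0.04,0.041,0.0233,0.06,0,0,0],[0.04,0.041,0.0233,0.095,0,0,0],[0.04,0.041,0.0233,0.098,0,0,0],[0.04,0.041,0.0233,0.098,0,0,0],[0.04,0.041,0.0233,0.098,0,0,0],[0.04,0.041,0.0233,0.098,0,0,0]]]'; python3 -c "
from h import *
go(.6809,.0124,.0135,-40)"
```

```text
time_s: 11.05
tool_pos: [0.6841, 0.0132, 0.0538]
orientation: [0.001, 0.905, 0.425, 0.002]
contact_force: [0.7, -0.2, 0.1]
width: 0.0452
grasp_force: 61.5
shift [-0.0028 -0.0021  0.0402] turn [ 0.04 -0.03  0.04] q6 2.29 t 11.05
```

```bash
python3 -m jog '[[[0.04,-0.002,-0.002,0.015,0,0,0],[0.04,-0.002,-0.002,0.03,0,0,0],[0.04,-0.002,-0.002,0.04,0,0,0],[0.04,-0.002,-0.002,0.04,0,0,0],[0.04,-0.002,-0.002,0.04,0,0,0]]]';python3 -m jog '[[[0.055,-0,0,0,0,0,0],[0.065,0,0,0,0,0,0],[0.085,0,0,0,0,0,0],[0.085,0,0,-0.01,0,0,0],[0.085,0,0,-0.04,0,0,0],[0.085,0,0,-0.08,0,0,0],[0.085,0,0,-0.13,0,0,0],[0.085,0,0,-0.17,0,0,0]]]'; python3 -c "
from h import *
p,d,c=snap('wrist','w10')
layers('w10',c,(.681,.013),.07,[(.006,.014),(.017,.03)])
go(.4718,-.2113,.08,-6);go(.4718,-.2113,.08,-96)"
```

```text
time_s: 11.55
tool_pos: [0.6784, 0.0135, 0.0095]
orientation: [-0.0, 0.905, 0.425, -0.001]
contact_force: [-0.1, 0.1, -1.0]
width: 0.0451
grasp_force: 69.5
time_s: 12.35
tool_pos: [0.6799, 0.0134, 0.1847]
orientation: [0.001, 0.905, 0.425, 0.001]
contact_force: [0.4, -0.1, 0.6]
width: 0.085
grasp_force: 0.0
0.006 0.014 z 9.9 c [681.4  13. ] size [78.1 78.1] ang 12.9
0.017 0.03 z 22.2 c [677.9  14.1] size [47.  46.8] ang 50.1
shift [-0.3093 -0.0213  0.11  ] turn [ 0.14 -0.05 -5.62] q6 1.25 t 12.4
shift [-0.3093 -0.0213  0.11  ] turn [ 0.07 -0.14  9.38] q6 2.83 t 12.4
```

Speaker is in, 3.7 mm off centre and flat. Next is the solar cell.

```bash
python3 -m jog '[[[0.085,-0.04,-0.003,0,0,0,-0.8],[0.085,-0.085,-0.006,0,0,0,-1.6],[0.085,-0.13,-0.009,0,0,0,-2.4],[0.085,-0.175,-0.012,0,0,0,-3.2],[0.085,-0.22,-0.015,0.02,0,0,-4],[0.085,-0.265,-0.018,0.05,0,0,-4.8],[0.085,-0.3,-0.02,0.08,0,0,-5.6],[0.085,-0.309,-0.021,0.11,0,0,-5.6]]]';python3 -m jog '[[[0.085,0,0,0,0,0,0],[0.085,0,0,0,0,0,0],[0.085,0,0,0,0,0,0]]]'; python3 -c "
from h import *
go(.4718,-.2113,.008,-6)"
```

```text
time_s: 13.2
tool_pos: [0.4634, -0.213, 0.0707]
orientation: [0.001, 0.745, 0.667, -0.0]
contact_force: [0.3, 0.1, 1.3]
width: 0.085
grasp_force: 0.0
time_s: 13.5
tool_pos: [0.4679, -0.2113, 0.0729]
orientation: [0.002, 0.744, 0.669, 0.001]
contact_force: [0.3, 0.1, 0.6]
width: 0.085
grasp_force: 0.0
shift [0.0005 0.0037 0.0649] turn [ 0.04  0.01 -0.01] q6 1.25 t 13.5
```

```bash
python3 -m jog '[[[0.085,0,0.004,0.01,0,0,0],[0.085,0,0.004,0.03,0,0,0],[0.085,0,0.004,0.05,0,0,0],[0.085,0,0.004,0.062,0,0,0],[0.085,0,0.004,0.065,0,0,0],[0.085,0,0.004,0.065,0,0,0],[0.085,0,0.004,0.065,0,0,0]]]';python3 -m jog '[[[0.078,0,0,0,0,0,0],[0.073,0,0,0,0,0,0],[0.068,0,0,0,0,0,0],[0.05,0,0,0,0,0,0],[0.05,0,0,0,0,0,0],[0.05,0,0,0,0,0,0],[0.05,0,0,0,0,0,0]]]'; python3 -c "
from h import *
p,d,c=snap('wrist','w11')"
```

```text
time_s: 14.2
tool_pos: [0.4705, -0.2116, 0.0066]
orientation: [0.001, 0.744, 0.668, 0.0]
contact_force: [0.3, 0.5, 0.6]
width: 0.085
grasp_force: 0.0
time_s: 14.9
tool_pos: [0.4702, -0.2117, 0.0068]
orientation: [0.001, 0.744, 0.668, 0.0]
contact_force: [-1.4, 1.1, 5.4]
width: 0.0623
grasp_force: 65.8
```

View pics/w11.png

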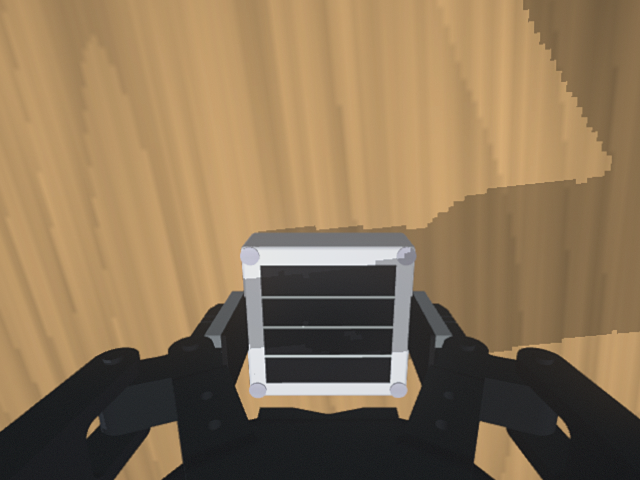

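The solar cell is held squarely between the pads (centre about (328,322)). I lift it and go to the solar tray.

```bash
python3 -m jog '[[[0.05,0,0,-0.01,0,0,0],[0.05,0,0,-0.03,0,0,0],[0.05,0,0,-0.06,0,0,0],[0.05,0,0,-0.09,0,0,0],[0.05,0,0,-0.12,0,0,0],[0.05,0,0,-0.12,0,0,0],[0.05,0,0,-0.12,0,0,0]]]'; python3 -c "
from h import *
go(.63,.15,.127,-1)"
```

```text
time_s: 15.65
tool_pos: [0.47, -0.2116, 0.1268]
orientation: [0.001, 0.744, 0.668, 0.0]
contact_force: [-0.4, 0.6, -0.7]
width: 0.0623
grasp_force: 65.6
shift [ 3.766e-01  1.204e-01 -3.000e-04] turn [ 0.02  0.01 -0.86] q6 1.82 t 15.65
```

```bash
python3 -m jog '[[[0.05,0.03,0.01,0,0,0,0],[0.05,0.07,0.022,0,0,0,0],[0.05,0.11,0.035,0,0,0,0],[0.05,0.15,0.048,0,0,0,0],[0.05,0.19,0.06,0,0,0,0],[0.05,0.23,0.073,0,0,0,-0.4],[0.05,0.265,0.085,0,0,0,-0.6],[0.05,0.3,0.096,0,0,0,-0.86]]]'; python3 -m jog '[[[0.05,0.03,0.01,0,0,0,0],[0.05,0.06,0.018,0,0,0,0],[0.05,0.076,0.024,0,0,0,0],[0.05,0.076,0.024,0,0,0,0],[0.05,0.076,0.024,0,0,0,0],[0.05,0.076,0.024,0,0,0,0],[0.05,0.076,0.024,0,0,0,0]]]'; python3 -c "
from h import *
p,d,c=snap('wrist','w12')
layers('w12',c,(.63,.216),.08,[(.006,.02)])
go(.631,.217,.05,-1)"
```

```text
time_s: 16.45
tool_pos: [0.5959, 0.0784, 0.1236]
orientation: [-0.001, 0.713, 0.702, -0.001]
contact_force: [-0.6, -0.5, 0.2]
width: 0.0618
grasp_force: 65.6
time_s: 17.15
tool_pos: [0.6219, 0.1511, 0.1257]
orientation: [-0.0, 0.714, 0.701, -0.0]
contact_force: [-1.0, -0.2, 0.4]
width: 0.0623
grasp_force: 65.6
0.006 0.02 z 9.8 c [630.9 217.2] size [93.7 94.4] ang 88.2
shift [0.066  0.0078 0.0758] turn [-0.    0.   -0.01] q6 1.92 t 17.2
```

```bash
python3 -m jog '[[[0.05,0.025,0.003,0,0,0,0],[0.05,0.055,0.006,0.01,0,0,0],[0.05,0.066,0.008,0.03,0,0,0],[0.05,0.066,0.008,0.06,0,0,0],[0.05,0.066,0.008,0.08,0,0,0],[0.05,0.066,0.008,0.08,0,0,0],[0.05,0.066,0.008,0.08,0,0,0],[0.05,0.066,0.008,0.08,0,0,0]]]'; python3 -c "
from h import *
go(.631,.217,.0115,-1)"
```

```text
time_s: 18.0
tool_pos: [0.6329, 0.2181, 0.0476]
orientation: [0.001, 0.713, 0.701, 0.001]
contact_force: [1.0, 0.3, -0.6]
width: 0.0621
grasp_force: 65.6
shift [-0.0011 -0.002   0.0361] turn [ 0.03 -0.01 -0.  ] q6 1.92 t 18.0
```

```bash
python3 -m jog '[[[0.05,-0.001,-0.002,0.015,0,0,0],[0.05,-0.001,-0.002,0.028,0,0,0],[0.05,-0.001,-0.002,0.035,0,0,0],[0.05,-0.001,-0.002,0.035,0,0,0],[0.05,-0.001,-0.002,0.035,0,0,0]]]';python3 -m jog '[[[0.07,-0,0,0,0,0,0],[0.085,0,0,0,0,0,0],[0.085,0,0,0,0,0,0],[0.085,0,0,-0.01,0,0,0],[0.085,0,0,-0.04,0,0,0],[0.085,0,0,-0.08,0,0,0],[0.085,0,0,-0.13,0,0,0],[0.085,0,0,-0.19,0,0,0]]]'; python3 -c "
from h import *
p,d,c=snap('wrist','w13')
layers('w13',c,(.631,.217),.08,[(.006,.014),(.017,.03)]);layers('w13',c,(.476,.199),.08,[(.035,.05),(.015,.028)])
go(.474,.14,.23,-90);go(.474,.14,.23,-1)"
```

```text
time_s: 18.5
tool_pos: [0.629, 0.2171, 0.01]
orientation: [-0.0, 0.713, 0.701, -0.0]
contact_force: [0.3, 0.4, -1.1]
width: 0.0623
grasp_force: 66.9
time_s: 19.3
tool_pos: [0.6289, 0.2171, 0.193]
orientation: [-0.0, 0.713, 0.701, -0.0]
contact_force: [0.7, 0.5, -0.1]
width: 0.0848
grasp_force: 0.0
0.006 0.014 z 9.8 c [630.5 217.5] size [94.2 94. ] ang 88.2
0.017 0.03 z 24.3 c [629.  217.5] size [64.6 63.6] ang 88.9
0.035 0.05 z 41.0 c [474.5 202.1] size [56.1 34.5] ang 1.3
0.015 0.028 z 20.7 c [475.8 200. ] size [98.8 62.1] ang 27.5
shift [-0.0811 -0.1587 -0.0286] turn [  0.15   0.09 -15.16] q6 0.29 t 19.35
shift [-0.0811 -0.1587 -0.0286] turn [ 0.15 -0.04  0.01] q6 1.88 t 19.35
```

Solar cell is in, 1.5 mm off centre. Next the slide switch, with a quarter turn.

```bash
python3 -c "
from h import *
go(.4745,.202,.17,-88.7)"; python3 -m jog '[[[0.085,-0.002,-0.02,0,0,0,-1.4],[0.085,-0.005,-0.04,0,0,0,-2.8],[0.085,-0.008,-0.06,0,0,0,-4.2],[0.085,-0.01,-0.08,0,0,0,-5.6],[0.085,-0.012,-0.1,0,0,0,-7],[0.085,-0.014,-0.12,0,0,0,-8.4],[0.085,-0.015,-0.14,0,0,0,-9.8],[0.085,-0.015,-0.154,0,0,0,-11.2]]]'; python3 -m jog '[[[0.085,0,0,0.01,0,0,-1.4],[0.085,0,0,0.02,0,0,-2.8],[0.085,0,0,0.02,0,0,-4],[0.085,0,0,0.02,0,0,-4],[0.085,0,0,0.02,0,0,-4],[0.085,0,0,0.02,0,0,-4]]]'; python3 -c "
from h import *
p,d,c=snap('wrist','w14')
layers('w14',c,(.476,.199),.08,[(.035,.05),(.015,.028)])
go(.4745,.202,.10,-88.7)"
```

```text
shift [-0.0194 -0.1601  0.0316] turn [  0.15   0.09 -15.38] q6 0.38 t 19.35
time_s: 20.15
tool_pos: [0.4738, 0.2047, 0.1914]
orientation: [0.0, 0.203, 0.979, 0.0]
contact_force: [-0.7, -0.1, -0.3]
width: 0.0852
grasp_force: 0.0
time_s: 20.75
tool_pos: [0.4756, 0.2049, 0.1714]
orientation: [0.001, -0.001, 1.0, 0.0]
contact_force: [0.9, 1.2, -0.4]
width: 0.0854
grasp_force: 0.0
0.035 0.05 z 41.0 c [472.1 200.4] size [54.2 33.8] ang 1.4
0.015 0.028 z 20.7 c [474.7 198.7] size [96.2 62.1] ang 27.6
shift [ 0.0011 -0.0029  0.0713] turn [ 0.    0.01 -0.19] q6 0.38 t 20.8
```

View pics/w14.png

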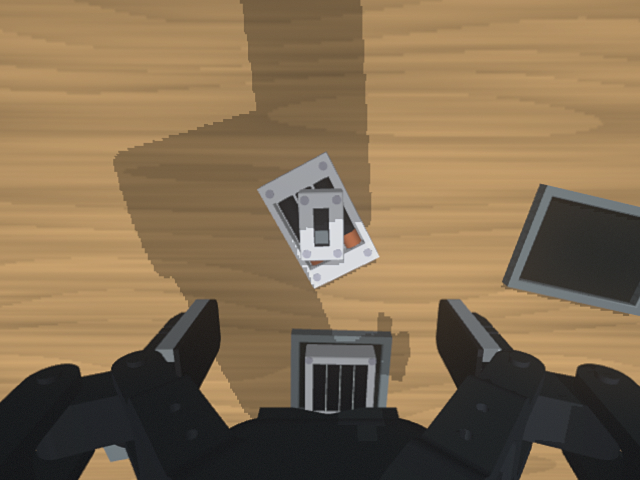

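The slide switch on the battery holder is at (322,226), and the solar cell sits in its tray at (340,375).

```bash
python3 -m jog '[[[0.085,0.0035,-0.0045,0.03,0,0,-0.2],[0.085,0.0035,-0.0045,0.06,0,0,-0.2],[0.085,0.0035,-0.0045,0.09,0,0,-0.2],[0.085,0.0035,-0.0045,0.115,0,0,-0.2],[0.085,0.0035,-0.0045,0.13,0,0,-0.2],[0.085,0.0035,-0.0045,0.138,0,0,-0.2],[0.085,0.0035,-0.0045,0.138,0,0,-0.2],[0.085,0.0035,-0.0045,0.138,0,0,-0.2]]]';python3 -c "
from h import *
go(.4721,.2004,.032,-88.6)"
```

```text
time_s: 21.6
tool_pos: [0.4725, 0.2005, 0.0335]
orientation: [0.001, -0.012, 1.0, 0.0]
contact_force: [-0.1, -0.3, -0.2]
width: 0.0854
grasp_force: 0.0
shift [ 0.0004 -0.0001  0.0015] turn [0.   0.01 0.  ] q6 0.38 t 21.6
```

```bash
python3 -m jog '[[[0.065,0,0,0.0015,0,0,0],[0.055,0,0,0.0015,0,0,0],[0.045,0,0,0.0015,0,0,0],[0.038,0,0,0.0015,0,0,0],[0.025,0,0,0.0015,0,0,0],[0.025,0,0,0.0015,0,0,0],[0.025,0,0,0.0015,0,0,0],[0.025,0,0,0.0015,0,0,0]]]'; python3 -m jog '[[[0.025,0,0,-0.01,0,0,0],[0.025,0,0,-0.03,0,0,0],[0.025,0,0,-0.06,0,0,0],[0.025,0,0,-0.09,0,0,0],[0.025,0,0,-0.12,0,0,0],[0.025,0,0,-0.12,0,0,0],[0.025,0,0,-0.12,0,0,0]]]'; python3 -c "
from h import *
p,d,c=snap('wrist','w15')
layers('w15',c,(.476,.199),.08,[(.015,.028)]);layers('w15',c,(.504,.437),.09,[(.006,.02)])
go(.508,-.37,.15,3.9)"
```

```text
time_s: 22.4
tool_pos: [0.4722, 0.2005, 0.032]
orientation: [0.0, -0.013, 1.0, 0.0]
contact_force: [-0.7, -0.9, 6.5]
width: 0.0324
grasp_force: 60.2
time_s: 23.1
tool_pos: [0.4721, 0.2004, 0.152]
orientation: [0.001, -0.012, 1.0, 0.0]
contact_force: [-0.0, 0.1, -0.9]
width: 0.0323
grasp_force: 59.6
0.015 0.028 z 20.9 c [474.6 198.6] size [96.2 62.1] ang 27.6
0.006 0.02 z 9.6 c [501.3 425.8] size [110.1  92.6] ang 77.3
shift [-0.0226 -0.5709  0.001 ] turn [-1.000e-02 -0.000e+00  1.459e+01] q6 0.87 t 23.15
```

View pics/w15.png

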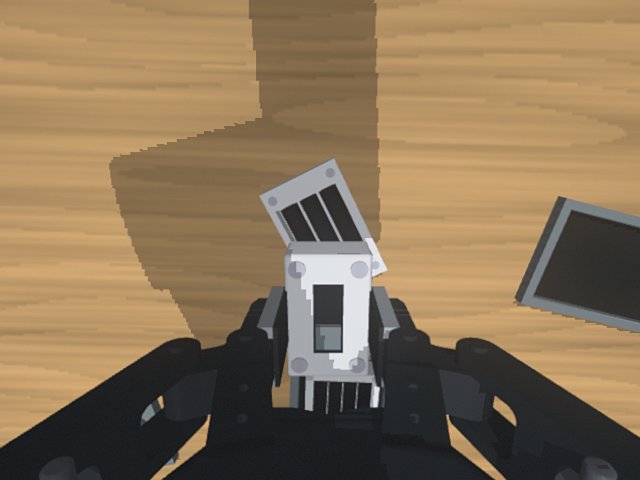

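The switch is held clean at (328,315), and the bare battery holder remains at (322,205). Now to the switch tray.

```bash
python3 -m jog '[[[0.025,-0.001,-0.03,0,0,0,1],[0.025,-0.003,-0.075,0,0,0,2.2],[0.025,-0.005,-0.12,0,0,0,3.5],[0.025,-0.007,-0.165,0,0,0,4.8],[0.025,-0.01,-0.21,0,0,0,6.1],[0.025,-0.012,-0.255,0,0,0,7.4],[0.025,-0.014,-0.3,0,0,0,8.7],[0.025,-0.016,-0.345,0,0,0,10]]]'; python3 -c "
from h import *
print(ctrl.get_state()['tool_pos'])
go(.508,-.37,.15,3.9)"
```

```text
time_s: 23.95
tool_pos: [0.4946, -0.1454, 0.1493]
orientation: [-0.002, 0.492, 0.871, -0.0]
contact_force: [-0.0, 0.3, -0.2]
width: 0.0321
grasp_force: 59.7
[ 0.49460538 -0.14537473  0.14929009]
shift [-0.1993 -0.1046 -0.0011] turn [-0.03 -0.03  4.53] q6 0.87 t 23.95
```

```bash
python3 -m jog '[[[0.025,-0.038,-0.02,0,0,0,1.2],[0.025,-0.076,-0.04,0,0,0,2.4],[0.025,-0.114,-0.06,0,0,0,3.6],[0.025,-0.15,-0.08,0,0,0,4.5],[0.025,-0.18,-0.094,0,0,0,4.5],[0.025,-0.19,-0.1,0,0,0,4.5],[0.025,-0.19,-0.1,0,0,0,4.5],[0.025,-0.19,-0.1,0,0,0,4.5]]]'; python3 -m jog '[[[0.025,0,0,0,0,0,0],[0.025,0,0,0,0,0,0]]]'; python3 -c "
from h import *
p,d,c=snap('wrist','w16')
layers('w16',c,(.508,-.421),.07,[(.006,.02)])
go(.508,-.421,.06,3.9)"
```

```text
time_s: 24.75
tool_pos: [0.5091, -0.3567, 0.1499]
orientation: [-0.002, 0.679, 0.734, 0.0]
contact_force: [-0.5, 0.8, -1.4]
width: 0.0325
grasp_force: 59.7
time_s: 24.95
tool_pos: [0.51, -0.3567, 0.1512]
orientation: [-0.0, 0.679, 0.734, 0.0]
contact_force: [0.5, 0.4, -0.9]
width: 0.0324
grasp_force: 59.7
0.006 0.02 z 9.8 c [ 475.4 -394.2] size [ 2.7 27. ] ang 4.4
shift [-0.0637 -0.0071  0.0913] turn [-0.  -0.   0.1] q6 0.81 t 25.0
```

View pics/w16.png

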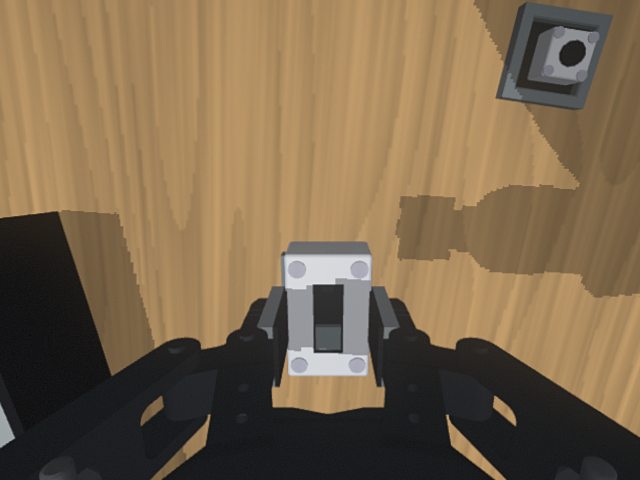

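The switch is held, the tray lies behind the camera's view, and the button in its tray is at (560,55). I'll step past the tray to see it.

```bash
python3 -m jog '[[[0.025,-0.04,0,0,0,0,0],[0.025,-0.08,0,0,0,0,0],[0.025,-0.11,0,0,0,0,0],[0.025,-0.12,0,0,0,0,0],[0.025,-0.12,0,0,0,0,0],[0.025,-0.12,0,0,0,0,0],[0.025,-0.12,0,0,0,0,0]]]';  python3 -c "
from h import *
p,d,c=snap('wrist','w17')
layers('w17',c,(.508,-.421),.07,[(.006,.02)])
go(.508,-.421,.06,3.9)"
```

```text
time_s: 25.7
tool_pos: [0.5193, -0.4762, 0.1513]
orientation: [-0.001, 0.679, 0.734, 0.0]
contact_force: [-0.1, -0.9, -0.3]
width: 0.0319
grasp_force: 59.7
0.006 0.02 z 9.8 c [ 508.1 -421.5] size [63.9 83.7] ang 3.9
shift [ 0.056  -0.0069  0.0914] turn [-0.   -0.01  0.1 ] q6 0.81 t 25.75
```

```bash
python3 -m jog '[[[0.025,0.02,-0.003,0,0,0,0.1],[0.025,0.045,-0.0065,0,0,0,0.1],[0.025,0.0555,-0.007,0.03,0,0,0.1],[0.025,0.0555,-0.007,0.06,0,0,0.1],[0.025,0.0555,-0.007,0.09,0,0,0.1],[0.025,0.0555,-0.007,0.1,0,0,0.1],[0.025,0.0555,-0.007,0.1,0,0,0.1],[0.025,0.0555,-0.007,0.1,0,0,0.1]]]'; python3 -c "
from h import *
go(.5081,-.4215,.0145,3.9)"
```

```text
time_s: 26.55
tool_pos: [0.5088, -0.4236, 0.0526]
orientation: [0.001, 0.683, 0.73, -0.0]
contact_force: [-0.7, -0.8, -0.3]
width: 0.0324
grasp_force: 59.7
shift [ 0.0022 -0.0006  0.0381] turn [ 0.01  0.01 -0.01] q6 0.81 t 26.55
```

```bash
python3 -m jog '[[[0.025,0.002,0,0.015,0,0,0],[0.025,0.002,0,0.028,0,0,0],[0.025,0.002,0,0.037,0,0,0],[0.025,0.002,0,0.037,0,0,0],[0.025,0.002,0,0.037,0,0,0],[0.025,0.002,0,0.037,0,0,0]]]';python3 -m jog '[[[0.045,-0,0,0,0,0,0],[0.06,0,0,0,0,0,0],[0.06,0,0,0,0,0,0],[0.07,0,0,-0.01,0,0,0],[0.085,0,0,-0.04,0,0,0],[0.085,0,0,-0.08,0,0,0],[0.085,0,0,-0.13,0,0,0],[0.085,0,0,-0.17,0,0,0]]]'; python3 -c "
from h import *
p,d,c=snap('wrist','w18')
layers('w18',c,(.508,-.421),.07,[(.006,.014),(.017,.024)])
go(.4746,.1986,.18,-62.4);go(.4746,.1986,.18,117.6)"
```

```text
time_s: 27.15
tool_pos: [0.5078, -0.4212, 0.0139]
orientation: [-0.0, 0.683, 0.73, 0.0]
contact_force: [-0.4, -0.2, -0.4]
width: 0.0323
grasp_force: 60.9
time_s: 27.95
tool_pos: [0.5084, -0.4217, 0.1881]
orientation: [0.001, 0.683, 0.73, -0.0]
contact_force: [0.2, -0.5, -0.5]
width: 0.085
grasp_force: 0.0
0.006 0.014 z 9.8 c [ 508.  -421.3] size [64.  83.7] ang 3.9
0.017 0.024 z 22.0 c [ 508.  -420.4] size [33.9 52.6] ang 3.7
shift [0.6245 0.0048 0.0092] turn [ -0.05   0.16 -18.96] q6 -0.09 t 28.0
shift [0.6245 0.0048 0.0092] turn [ -0.05   0.16 -18.96] q6 -0.09 t 28.0
```

View pics/w18.png

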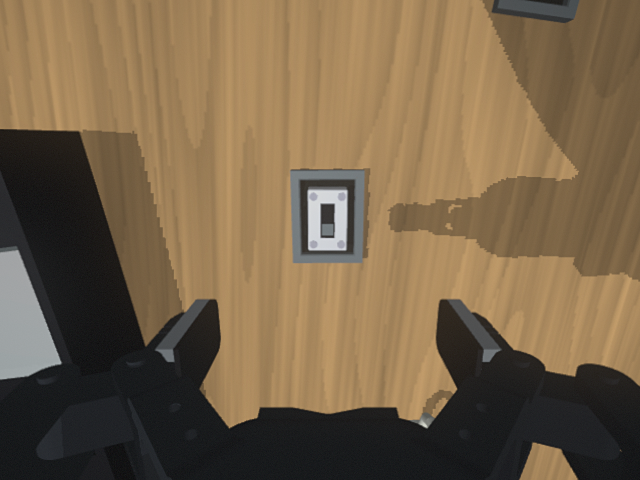

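The switch sits in its tray at (328,218). The battery holder is last.

```bash
python3 -m jog '[[[0.085,0.03,0,0,0,0,-1],[0.085,0.075,0.001,0,0,0,-2.3],[0.085,0.12,0.001,0,0,0,-3.6],[0.085,0.165,0.001,0,0,0,-4.9],[0.085,0.21,0.002,0,0,0,-6.2],[0.085,0.255,0.002,0,0,0,-7.5],[0.085,0.3,0.002,0,0,0,-8.8],[0.085,0.345,0.003,0,0,0,-10.1]]]'; python3 -c "
from h import *
go(.4746,.1986,.18,117.6)"
```

```text
time_s: 28.8
tool_pos: [0.4876, -0.0752, 0.1851]
orientation: [0.001, 0.219, 0.976, 0.0]
contact_force: [0.4, 0.2, 0.5]
width: 0.085
grasp_force: 0.0
shift [0.1286 0.2421 0.005 ] turn [-0.    0.01 -8.81] q6 -0.09 t 28.8
```

```bash
python3 -m jog '[[[0.085,0.02,0.038,0,0,0,-1.3],[0.085,0.04,0.075,0,0,0,-2.6],[0.085,0.06,0.113,0,0,0,-3.9],[0.085,0.08,0.151,0,0,0,-5.2],[0.085,0.1,0.188,0,0,0,-6.5],[0.085,0.12,0.224,0,0,0,-7.8],[0.085,0.126,0.238,0,0,0,-8.8],[0.085,0.126,0.238,0,0,0,-8.8]]]'; python3 -m jog '[[[0.085,0,0,0.05,0,0,0],[0.085,0,0,0.08,0,0,0],[0.085,0,0,0.08,0,0,0],[0.085,0,0,0.08,0,0,0]]]'; python3 -c "
from h import *
p,d,c=snap('wrist','w19'); layers('w19',c,(.476,.199),.08,[(.015,.028)]);layers('w19',c,(.504,.437),.09,[(.006,.02)])
go(.4746,.1986,.009,117.6)"
```

```text
time_s: 29.6
tool_pos: [0.477, 0.1943, 0.185]
orientation: [0.001, -0.237, 0.971, 0.0]
contact_force: [-0.4, -0.6, -1.0]
width: 0.0849
grasp_force: 0.0
time_s: 30.0
tool_pos: [0.4768, 0.1914, 0.1047]
orientation: [-0.0, -0.234, 0.972, -0.0]
contact_force: [0.0, 0.1, -0.0]
width: 0.0851
grasp_force: 0.0
0.015 0.028 z 20.4 c [474.9 198.7] size [96.7 62.1] ang 27.6
0.006 0.02 z 9.5 c [459.6 404.1] size [41.3 73.8] ang 19.7
shift [0.0003 0.0077 0.0968] turn [-0.01  0.02 -0.08] q6 -0.09 t 30.05
```

```bash
python3 -m jog '[[[0.085,0,0.0075,0.02,0,0,-0.1],[0.085,0,0.0075,0.04,0,0,-0.1],[0.085,0,0.0075,0.06,0,0,-0.1],[0.085,0,0.0075,0.08,0,0,-0.1],[0.085,0,0.0075,0.09,0,0,-0.1],[0.085,0,0.0075,0.097,0,0,-0.1],[0.085,0,0.0075,0.097,0,0,-0.1],[0.085,0,0.0075,0.097,0,0,-0.1]]]';python3 -m jog '[[[0.078,0,0,0,0,0,0],[0.073,0,0,0,0,0,0],[0.068,0,0,0,0,0,0],[0.05,0,0,0,0,0,0],[0.05,0,0,0,0,0,0],[0.05,0,0,0,0,0,0],[0.05,0,0,0,0,0,0]]]'; python3 -m jog '[[[0.05,0,0,-0.01,0,0,0],[0.05,0,0,-0.03,0,0,0],[0.05,0,0,-0.06,0,0,0],[0.05,0,0,-0.1,0,0,0],[0.05,0,0,-0.14,0,0,0],[0.05,0,0,-0.14,0,0,0],[0.05,0,0,-0.14,0,0,0]]]'; python3 -c "
from h import *
p,d,c=snap('wrist','w20'); layers('w20',c,(.504,.437),.09,[(.006,.02)])
go(.515,.47,.15,167.3)"
```

```text
time_s: 30.85
tool_pos: [0.4746, 0.1991, 0.0083]
orientation: [0.001, -0.24, 0.971, 0.0]
contact_force: [0.3, 0.2, 0.3]
width: 0.0849
grasp_force: 0.0
time_s: 31.55
tool_pos: [0.4742, 0.1991, 0.0082]
orientation: [0.001, -0.241, 0.971, -0.0]
contact_force: [-0.7, 0.0, 5.1]
width: 0.0601
grasp_force: 65.3
time_s: 32.25
tool_pos: [0.4743, 0.1991, 0.1488]
orientation: [0.001, -0.241, 0.971, 0.0]
contact_force: [-0.5, -0.7, -2.1]
width: 0.0601
grasp_force: 65.1
0.006 0.02 z 9.5 c [490.2 438.3] size [129.7  65.8] ang 77.8
shift [-0.1638  0.2202 -0.0029] turn [ 0.   -0.   -8.24] q6 -0.61 t 32.3
```

View pics/w20.png

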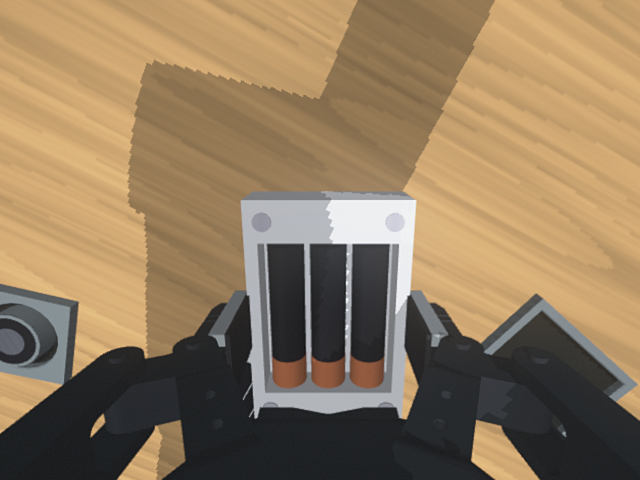

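The battery holder is held level at (328,305). I swing past its tray to see it.

```bash
python3 -m jog '[[[0.05,-0.018,0.024,0,0,0,-1],[0.05,-0.042,0.056,0,0,0,-2],[0.05,-0.066,0.088,0,0,0,-3],[0.05,-0.092,0.122,0,0,0,-4],[0.05,-0.118,0.156,0,0,0,-5],[0.05,-0.144,0.192,0,0,0,-6],[0.05,-0.17,0.226,0,0,0,-7.2],[0.05,-0.19,0.254,0,0,0,-8.24]]]';python3 -m jog '[[[0.05,0,0,0,0,0,0],[0.05,0,0,0,0,0,0],[0.05,0,0,0,0,0,0],[0.05,0,0,0,0,0,0]]]'; python3 -c "
from h import *
p,d,c=snap('wrist','w21'); layers('w21',c,(.504,.437),.09,[(.006,.02)])
go(.504,.437,.06,167.3)"
```

```text
time_s: 33.1
tool_pos: [0.5216, 0.5135, 0.1439]
orientation: [-0.002, -0.627, 0.779, 0.0]
contact_force: [-0.4, -0.1, -1.3]
width: 0.0603
grasp_force: 65.1
time_s: 33.5
tool_pos: [0.5225, 0.5105, 0.1465]
orientation: [-0.001, -0.624, 0.782, -0.0]
contact_force: [-0.5, -0.9, -0.6]
width: 0.0603
grasp_force: 65.1
0.006 0.02 z 9.8 c [501.5 428.6] size [110.   92.5] ang 77.0
shift [0.076  0.0018 0.0871] turn [ 0.01 -0.01 -0.02] q6 -0.63 t 33.55
```

View pics/w21.png

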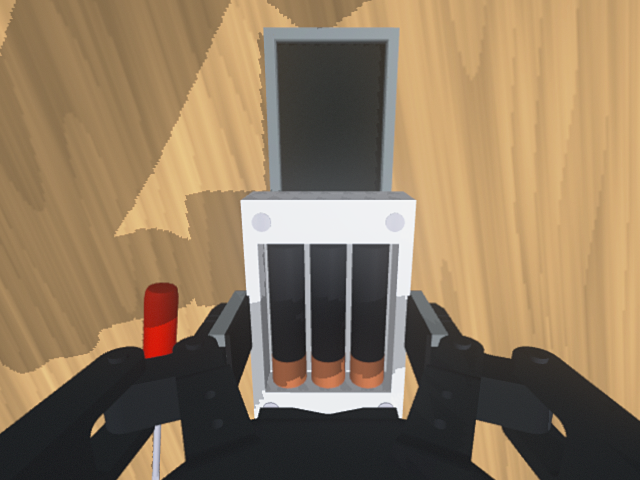

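The tray is ahead at (330,110), with only its near edge hidden by the held holder. From the far edge and sides, its centre is (503.3, 436.4) mm at 77°. Lowering in two steps.

```bash
python3 -m jog '[[[0.05,0.02,0.001,0,0,0,0],[0.05,0.05,0.002,0,0,0,0],[0.05,0.0767,0.0023,0.02,0,0,0],[0.05,0.0767,0.0023,0.06,0,0,0],[0.05,0.0767,0.0023,0.095,0,0,0],[0.05,0.0767,0.0023,0.097,0,0,0],[0.05,0.0767,0.0023,0.097,0,0,0],[0.05,0.0767,0.0023,0.097,0,0,0]]]'; python3 -c "
from h import *
p,d,c=snap('wrist','w22'); layers('w22',c,(.504,.437),.1,[(.006,.02)])
go(.5033,.4364,.0125,167)"
```

```text
time_s: 34.35
tool_pos: [0.5054, 0.4388, 0.0527]
orientation: [0.002, -0.624, 0.781, -0.0]
contact_force: [0.4, -0.2, -0.6]
width: 0.0603
grasp_force: 65.4
0.006 0.02 z 9.8 c [498.1 412.8] size [76.9 91.9] ang 77.1
shift [0.0034 0.0019 0.0406] turn [-0.03  0.03  0.04] q6 -0.63 t 34.4
```

```bash
python3 -m jog '[[[0.05,0.003,0.0015,0.015,0,0,0],[0.05,0.003,0.0015,0.03,0,0,0],[0.05,0.003,0.0015,0.04,0,0,0],[0.05,0.003,0.0015,0.04,0,0,0],[0.05,0.003,0.0015,0.04,0,0,0],[0.05,0.003,0.0015,0.04,0,0,0]]]';python3 -m jog '[[[0.07,-0,0,0,0,0,0],[0.085,0,0,0,0,0,0],[0.085,0,0,0,0,0,0],[0.085,0,0,-0.01,0,0,0],[0.085,0,0,-0.04,0,0,0],[0.085,0,0,-0.08,0,0,0],[0.085,0,0,-0.13,0,0,0],[0.085,0,0,-0.19,0,0,0]]]'; python3 -c "
from h import *
p,d,c=snap('wrist','w23')
layers('w23',c,(.504,.437),.1,[(.006,.014),(.017,.032)])
snap('side','s2')"
```

```text
time_s: 35.0
tool_pos: [0.5017, 0.4354, 0.0102]
orientation: [0.0, -0.624, 0.781, 0.0]
contact_force: [-1.1, 0.1, -0.9]
width: 0.0601
grasp_force: 69.0
time_s: 35.8
tool_pos: [0.5012, 0.435, 0.1925]
orientation: [-0.0, -0.624, 0.781, 0.0]
contact_force: [1.9, 0.4, -0.5]
width: 0.0851
grasp_force: 0.0
0.006 0.014 z 9.7 c [503.7 436.2] size [125.  92.] ang 77.1
0.017 0.032 z 23.2 c [502.3 436. ] size [95.5 62.1] ang 77.2
```

View pics/w23.png

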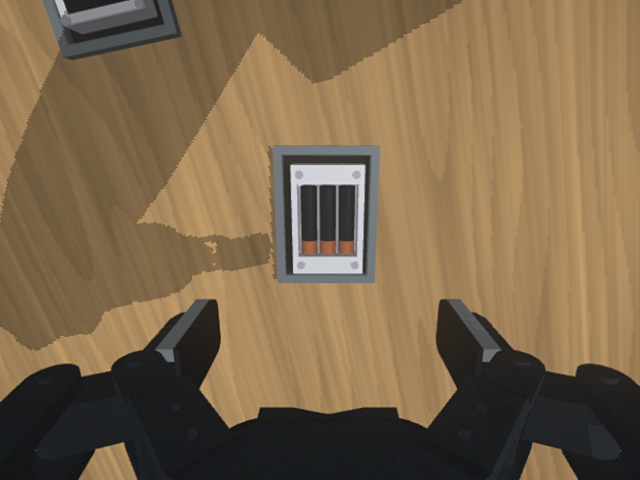

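View pics/s2.png

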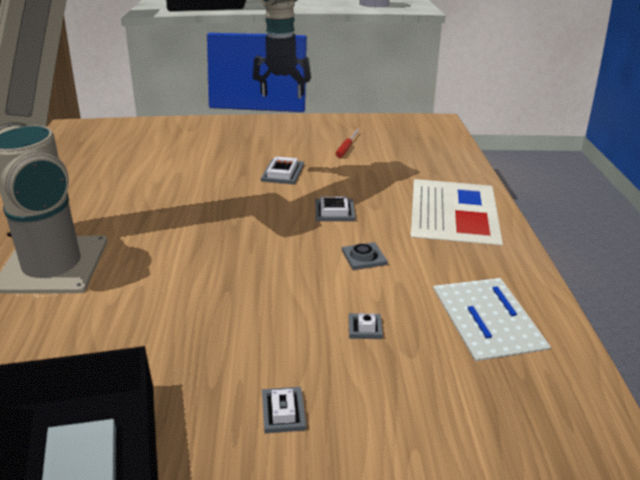

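The battery holder sits in its tray at (327,218), and the side view shows all five modules flat in their trays. The gripper is clear, so I hand in.

```bash
python3 -c "
from plant import ctrl
print(ctrl.hand_in())"
```

```text
the job is handed in; nothing more can be done
None
```

I took both stacks apart and laid all five modules flat in their own trays; each measured within 4 mm of centre, and I handed the job in at about 36 s (no verdict was returned).

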